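Slide the battery pack into the fan base

TASK

Pick up the long, slim battery pack by its grip, lay it in the open tray of the white fan base and slide it straight in under the roof, contact end first, until you feel it come up against the hidden stop, then let go and leave it there. Leave the wide battery pack where it is: it does not fit.

Things in the scene. Friction and masses are not known exactly. Their poses are not given: they have to be found in the camera images.
- slim_pack: Loose grey bar, 0.35 kg: 140 x 44 x 30 high (mm). Black grip rib on top, 36 long (x), 14 thick (y), from 30 to 60 above the underside. Origin: on the underside below the rib's middle, where it balances. +x points along the bar to the contact end (brass strips), its face at x=+95; tail at x=-45. z up. Starts flat on the bench, in either pack's place, under 90 deg off the fan base's yaw.
- fan_base: Fixed white box, 170 wide. Origin: bench level, middle of the bay's mouth; +x points into the bay, z up. Tray before the mouth (x -120 to 0, mm), floor at z=6, kerbs to z=18, 76 apart, narrowing to 60 at the mouth. From x=0 to 165 roofed: slot 60 wide, ceiling z=50, roof top z=62, round socket on it to z=84 (centre x=105, radius 34). The seated pack's x lies along the base's x.
- stop: Fixed rigid steel block hidden under the roof, 56 wide, 34 high (mm). Origin: on the tray floor, middle of the face that the pack's contact end meets; axes as the fan base. It lies 30 to 50 mm beyond the mouth, different each time; the seated pack's rib middle is then 45 to 65 mm outside the mouth.
- wide_pack: Loose grey block, 110 long (x), 68 wide, 36 high (mm), with a like black rib on top (to 64). Origin: middle of the underside. Too wide for the bay; to be left where it is.
Not all that is in view belongs to the job. Leave any blue look-alike of the slim_pack alone.

How it is judged:
By the outcome, as a careful person would: the job done as asked, in the order asked, and still so for the second after the job is handed in, with the robot touching nothing.
It also fails if it takes over 42 s, if anything falls off the work surface, if the arm or the gripper's body presses on something with over 40 N, if the wrist force passes 120 N, or if a joint passes its speed limit or range.

ROBOT

A 6-joint arm with a two-finger parallel gripper is mounted at the origin on the work surface. World frame = base frame: x ahead of the robot, y to its left, z up, the work surface at z = 0. Lengths are in mm, angles in rad, forces in N, time in s.
With the tool pointing down it reaches from about 350 to 875 mm from the base axis. Payload 4.2 kg.
Tool frame: the origin (TCP) lies between the finger pads; the fingertips stand 11 mm ahead of it and the grasp point (between the pads) lies 8 mm behind it; z points along the fingers, y is the direction in which the jaws open and shut (so a half turn about z gives the same grasp; the last joint's range is limited). The gripper opens to 85 mm and grips with 20 to 120 N. Pads are 22 mm wide; open, the fingers measure 114 mm over their backs; the gripper's body (76 mm by 85 mm) begins 54 mm behind the grasp point. The pads swing forward as they close: fully open they stand 13 mm farther back than shut.
Start: joints at [1.422, 0.385, 0.008, 0, -1.194, -0.259], TCP at [247.836, 573.739, 242.312] pointing down, gripper open.
Joint ranges: [-3.14, 3.14], [-1.21, 2.06], [-1.07, 1.41], [-3.16, 2.05], [-2.99, -0.16], [-3.1, 3.1]. Speed limits (rad/s): [2.79, 2.79, 3.14, 3.14, 3.14, 3.14].

INTERFACE

Orientations are given as a unit quaternion [x, y, z, w].
In Python, from bench import * gives the robot as it stands. The module is installed in compiled form; this text tells all that it offers.
- The arm moves only by the tool drive_tool, never from a script. Its argument "increments" is a list of rows, each a list of 3 entries, a list of its own where there are three numbers: the gripper command: -1 is shut, 1 is fully open, values between are in proportion, then the shift along the tool's x, y, z scaled (see below), then the turn about the tool's z scaled (see below). In form: [[hand, [tx, ty, tz], turn], ...]. A call has 1 to 20 rows; each row shifts and turns the commanded pose from where the row before left it, along the tool's axes as they then stand; what a row does not reach is not made up. The controller multiplies each number of a shift by 0.3 m and each number of a turn by 2 rad. A row lasts 1/8 s, in which the tool goes at most 62.5 mm and 10.7 degrees, less where a joint would pass 70% of its speed; a pose out of reach is approached as far as the arm can. A call with a number of a shift or a turn outside -1 to 1 is refused whole. A call with a gripper value outside its range is refused whole. The fingers move at their own pace and stop on an object; the grip force is fixed at half the most. Time passes only in rows, so rows that do not move let the fingers close. It gives the time, the measured TCP pose, the force and the opening at its end, in the units of the state.
- read_state(): the state, without advancing time (a new reading comes with each control period).
- get_image(name): name is "scene" or "side" or "wrist"; returns the picture (420x560x3 uint8, red, green, blue); there is no depth.
- calibration(name): a dict with "fovy" (degrees; the focal length in pixels is half the picture's height over the tangent of half this angle, whatever the lens; pixels are square), "cx", "cy" (the principal point, pixels), "k1" (the pictures are not rectified: a ray, as slopes to the right and down, at radius r is drawn at 1 + k1 r^2 times it, then the intrinsics apply), "R" (3x3) and "t" (3): a world point X has camera coordinates R X + t. Camera axes: x right, y down, z forward; pixel columns grow to the right and rows downward; lengths in mm; the calibration is good to about 2 mm. A picture is of the moment at which its call begins: read the wrist's pose just before it. calibration takes no time and is no camera call; for the wrist camera it gives the pose at the moment of the call.
- job_done(): hands the job in, once; it reports no verdict.
The state is a dict: "clock": time; "joints": joint angles; "joint_vel": joint speeds; "joint_efforts": joint torques, N m; "position": TCP position; "ee_rot": TCP orientation; "contact_force": force on the tool from outside, world axes, zero at the start; "wrist_torque": the same for the moment, N m; "gripper_width": finger opening in mm.
Only numpy, scipy, OpenCV 4.12 (cv2) and the standard library are available. Lean on these libraries where they do the work, as an engineer would, in place of code of your own. Each camera call takes 0.05 s, during which the arm holds its last target.

## Working session

There is one attempt and no reset: what is moved stays moved. The work goes in short steps, Python scripts to look and compute and a tool call to move; the robot and the scene stay as the last step left them, time stands still between calls to the robot, and variables do not carry over. Pictures are saved under pics/ and viewed, and the job is handed in when it is done.

Besides the shell and the picture viewer there is one more tool, called after "Request:" as name([rows], argument=value, ...), one row to a line, values as JSON. drive_tool: Moves the arm, as the interface text tells. Shifts and turns lie within -1 to 1; 1 stands for 0.3 m of shift or 2 rad of turn. Its arguments: {"type":"object","properties":{"increments":{"type":"array"}},"required":["increments"]}

```bash
mkdir -p pics; python3 - <<'E'
from bench import *
import cv2
s=read_state();print(s)
for n in("scene","side","wrist"):
    c=calibration(n);print(n,c)
    cv2.imwrite(f"pics/{n}0.png",get_image(n)[:,:,::-1])
E
```

```text
{'clock': 0.0, 'joints': array([ 1.42158808e+00,  3.85560723e-01,  6.59096758e-03, -5.05143111e-04,
       -1.19398626e+00, -2.58575296e-01]), 'joint_vel': array([-0.000877  ,  0.00042635, -0.00135565, -0.00031986,  0.00075176,
       -0.00022731]), 'joint_efforts': array([ 1.54796377e-03, -3.92292488e+01,  1.88398272e+01,  4.18598548e+00,
       -4.54592344e-03, -7.16492679e-06]), 'position': array([247.62992461, 573.22717139, 241.20448559]), 'ee_rot': array([ 9.79266511e-01, -2.02573147e-01, -1.75380202e-04,  1.09106192e-03]), 'contact_force': array([0.01964007, 0.01736383, 0.65829833]), 'wrist_torque': array([ 0.06388477, -0.04222458, -0.0011788 ]), 'gripper_width': 85.37671201953316}
scene {'fovy': 55.79155621258014, 'cx': 277.8958835954809, 'cy': 212.00830111391429, 'k1': -0.05630874360123757, 'R': array([[-0.86841951,  0.49578792, -0.00647259],
       [ 0.42106572,  0.73051765, -0.53763149],
       [-0.26182286, -0.46961506, -0.84315508]]), 't': array([ 347.78676811, -249.29592444, 1095.97047402])}
side {'fovy': 43.519508663203155, 'cx': 279.37184193527077, 'cy': 213.12837834107881, 'k1': -0.16976354249826675, 'R': array([[ 9.96143684e-01, -8.77337686e-02,  7.39105853e-04],
       [-5.50328757e-02, -6.31368869e-01, -7.73527462e-01],
       [ 6.83311278e-02,  7.70503820e-01, -6.33762353e-01]]), 't': array([-451.99571502,  130.86914639, 1157.70212261])}
wrist {'fovy': 71.91704230453051, 'cx': 285.5674707327417, 'cy': 208.65468067993933, 'k1': 0.014144499188731095, 'R': array([[-0.39612286, -0.91819424,  0.00245376],
       [-0.87798122,  0.37955388,  0.29169816],
       [-0.26876691,  0.11339395, -0.95650727]]), 't': array([624.27793157, -37.53769578, 379.57235528])}
```

View pics/scene0.png

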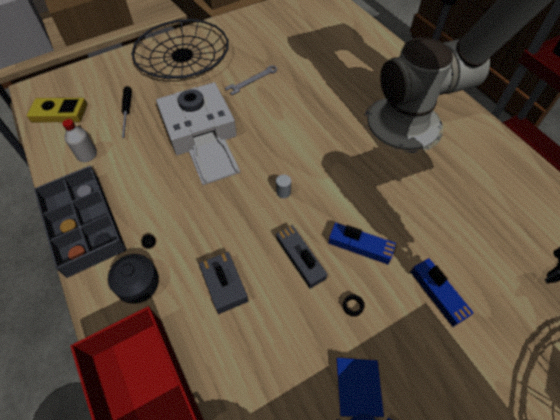

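View pics/side0.png

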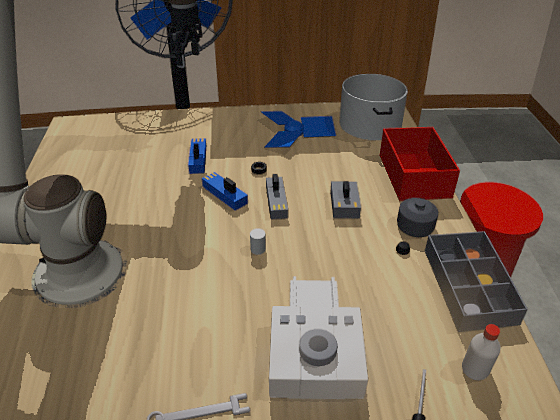

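View pics/wrist0.png

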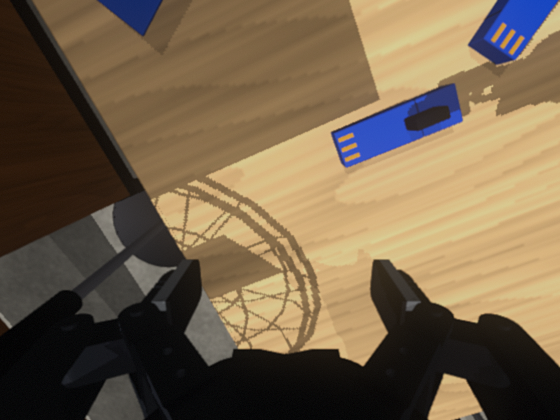

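Scene view: the white base is at (195,115) with its tray at (215,157). The slim grey pack is at (302,257) with its contacts up-left, and the wide pack is at (224,280). The blue look-alikes are at (362,243) and (443,292). Next I'll enlarge these.

```bash
python3 - <<'E'
import cv2
def crop(f,x,y,w,h,k,o):
    i=cv2.imread(f"pics/{f}.png")[y:y+h,x:x+w]
    cv2.imwrite(f"pics/{o}.png",cv2.resize(i,None,fx=k,fy=k,interpolation=cv2.INTER_CUBIC))
crop("scene0",265,215,75,75,8,"c1")
crop("scene0",145,75,105,115,5,"c2")
crop("side0",250,165,60,60,10,"c3")
crop("side0",260,265,115,135,4.4,"c4")
E
```

```text
(no output)
```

View pics/c1.png

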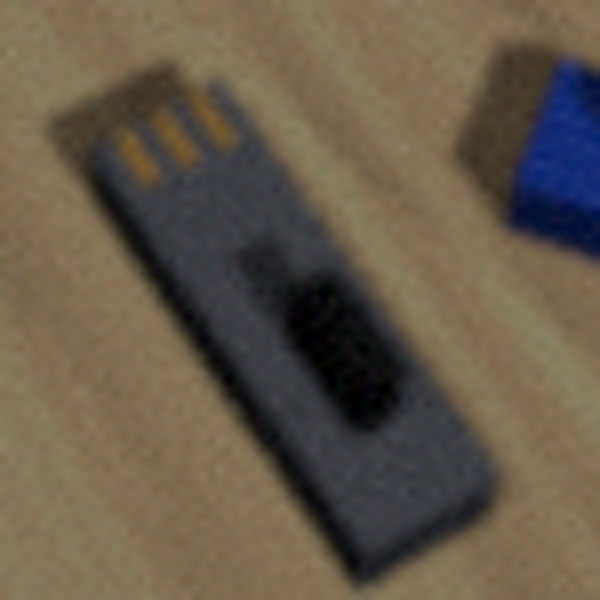

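View pics/c2.png

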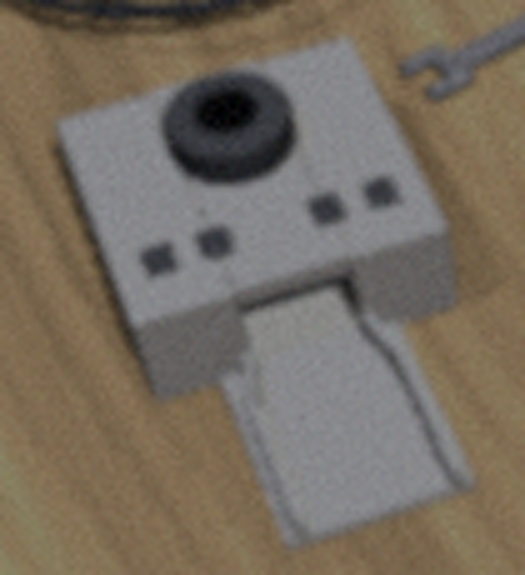

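View pics/c3.png

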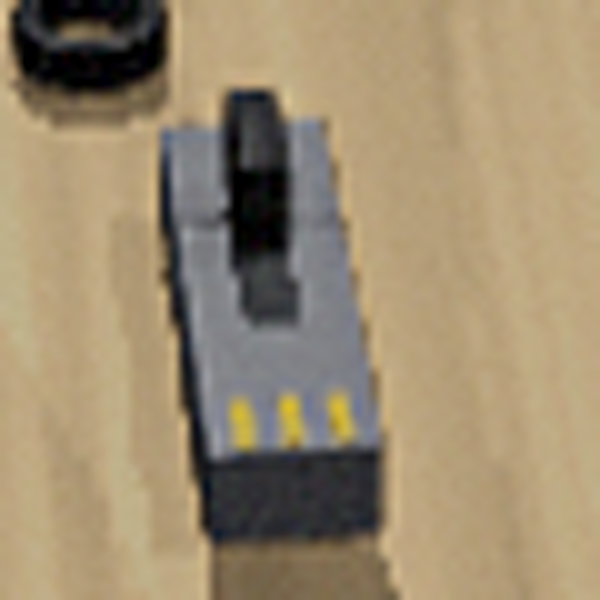

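View pics/c4.png

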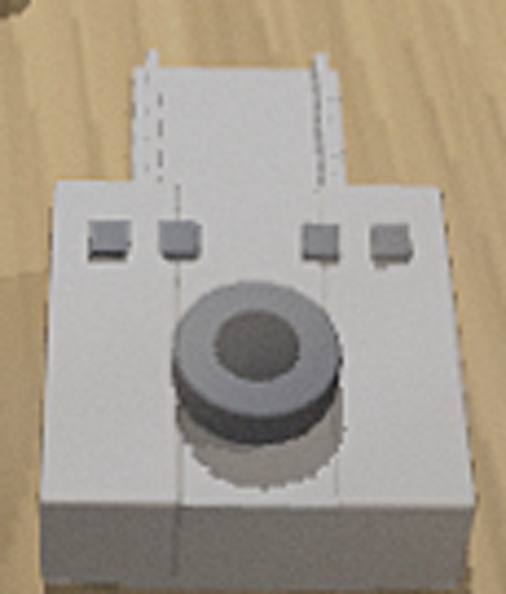

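```bash
cat > h.py <<'E'
from bench import *
import numpy as np, cv2
from scipy.optimize import least_squares
def proj(c,X):
    P=np.atleast_2d(X)@c['R'].T+c['t']; s=P[:,:2]/P[:,2:]
    s=s*(1+c['k1']*(s**2).sum(1,keepdims=True))
    f=210/np.tan(np.radians(c['fovy'])/2)
    return s*f+[c['cx'],c['cy']]
def place(p,M,z=0):
    x,y,a=p[:3]; M=np.asarray(M,float); c,s=np.cos(a),np.sin(a)
    return np.c_[x+c*M[:,0]-s*M[:,1], y+s*M[:,0]+c*M[:,1], M[:,2]+z]
def fit(obs,p0,z=0):
    # obs: list of (cal, Nx3 model, Nx2 pix)
    f=lambda p: np.concatenate([(proj(c,place(p,M,z))-px).ravel() for c,M,px in obs])
    r=least_squares(f,p0,loss='soft_l1'); return r.x, f(r.x).reshape(-1,2)
def cr(pts,k,ox,oy): return (np.array(pts,float)+.5)/k-.5+[ox,oy]
E
cat > m1.py <<'E'
from h import *
sc,sd=calibration("scene"),calibration("side")
B=[[0,85,62],[0,-85,62],[165,85,62],[165,-85,62]]
oB=[(sc,B+[[0,85,0],[0,-85,0]],cr([(138,325),(447,232),(60,125),(345,40),(160,398),(455,300)],5,145,75)),
    (sd,B,cr([(443,188),(55,183),(472,507),(40,502)],4.4,260,265))]
T=[[95,22,30],[95,-22,30],[-45,-22,30],[-45,22,30]]
oS=[(sc,T+[[-45,22,0],[-45,-22,0]],cr([(95,160),(222,78),(497,472),(360,552),(360,585),(492,505)],8,265,215)),
    (sd,T+[[95,22,0],[95,-22,0]],cr([(380,447),(210,455),(163,130),(322,122),(380,530),(210,540)],10,250,165))]
oS[1]=(sd,[T[0],T[1],T[2],T[3],[95,22,0],[95,-22,0]],oS[1][2])
for n,o,p0 in(("base",oB,[450,100,-1.57]),("slim",oS,[400,400,-1.57])):
    for q in(o,o[:1],o[1:]):
        p,r=fit(q,p0);print(n,p.round(3),np.degrees(p[2]).round(2));
        if q is o: print(r.round(1).tolist())
E
python3 m1.py
```

```text
base [ 507.202 -194.722   -1.682] -96.37
[[-1.5, -0.7], [0.7, -2.0], [-1.3, -1.8], [1.1, -1.9], [-0.4, 1.0], [1.3, 1.2], [-0.1, -1.0], [-0.3, -1.1], [1.6, 0.2], [-0.2, 0.2]]
base [465.903  57.466 451.185] 25851.01
base [ 507.251 -195.342   -1.687] -96.66
slim [464.829 238.127  -1.558] -89.25
[[-0.9, -2.2], [0.2, -0.7], [1.2, -0.2], [0.5, -0.1], [-0.4, 1.3], [0.4, 1.4], [0.7, -0.1], [-0.3, 0.2], [-0.2, -0.5], [0.5, -0.7], [0.6, 1.0], [-0.2, 1.2]]
slim [465.22  237.924  73.845] 4231.02
slim [464.47  238.997  -1.558] -89.26
```

Request:
drive_tool([
  [1,[0.1232,0.082,0.022],0],
  [1,[0.1232,0.082,0.022],0],
  [1,[0.1232,0.082,0.022],0],
  [1,[0.1232,0.082,0.022],0],
  [1,[0.1232,0.082,0.022],0],
  [1,[0.1232,0.082,0.022],0],
  [1,[0.1232,0.082,0.022],0],
  [1,[0.1232,0.082,0.022],0],
  [1,[0.1232,0.082,0.022],0],
  [1,[0,0,0],0.082],
  [1,[0,0,0],0.082],
  [1,[0,0,0],0.082],
  [1,[0,0,0],0.082],
  [1,[0,0,0],0.082],
  [1,[0,0,0],0.082],
  [1,[0,0,0],0.082],
  [1,[0,0,0],0],
])

```text
clock: 2.28
position: [465.2, 238.5, 182.7]
ee_rot: [0.713, -0.701, -0.0, 0.0]
contact_force: [-0.4, 0.5, 0.3]
gripper_width: 85.1
```

```bash
python3 - <<'E'
from h import *
from scipy.spatial.transform import Rotation as R
s=read_state();print(s['clock'],s['position'],R.from_quat(s['ee_rot']).as_matrix().round(3),s['contact_force'],s['joints'].round(2))
c=calibration("wrist");np.save("w1.npy",c,allow_pickle=True)
cv2.imwrite("pics/w1.png",get_image("wrist")[:,:,::-1])
print(proj(c,place([464.8,238.1,-1.558],[[95,22,30],[95,-22,30],[-45,-22,30],[-45,22,30],[18,7,60],[18,-7,60],[-18,-7,60],[-18,7,60]])).round(1))
E
```

```text
2.275 [465.22023614 238.45667021 182.67783756] [[ 0.017 -1.    -0.   ]
 [-1.    -0.017 -0.   ]
 [ 0.     0.    -1.   ]] [-0.38231899  0.47156888  0.25896926] [ 0.78  0.27 -0.33 -0.   -0.98 -0.77]
[[262.6  95.8]
 [310.7  96.1]
 [306.7 237.9]
 [265.1 237.8]
 [278.5 185.5]
 [294.2 185.6]
 [293.6 223.5]
 [278.6 223.4]]
```

View pics/w1.png

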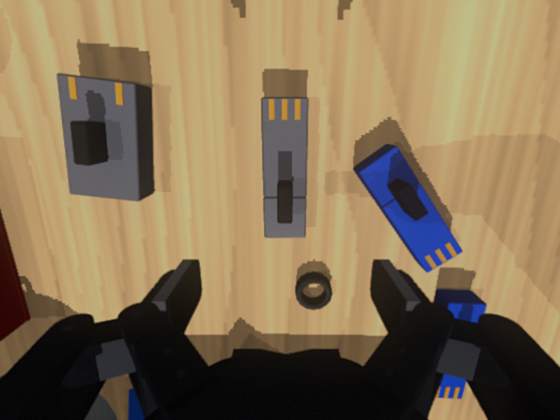

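```bash
python3 - <<'E'
import cv2
i=cv2.imread("pics/w1.png")[85:245,225:345]
cv2.imwrite("pics/w1c.png",cv2.resize(i,None,fx=3.7,fy=3.7,interpolation=cv2.INTER_CUBIC))
E
```

```text
(no output)
```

View pics/w1c.png

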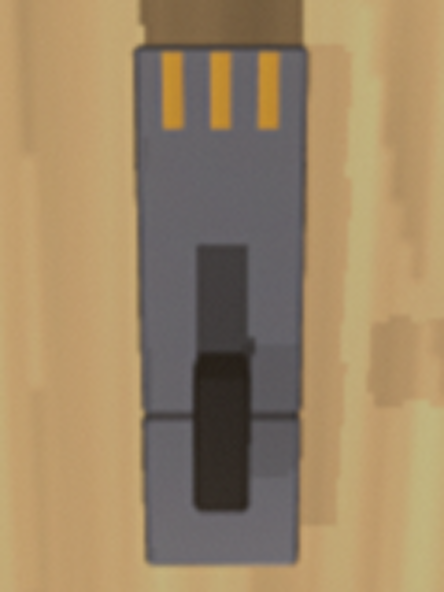

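The wrist view shows the slim pack with top corners at about (262,97), (307,98), (305,237) and (264,237). The rib is at about x 278–292, y 181–222. Next I'll refine the pose from these points.

```bash
python3 - <<'E'
from h import *
c=np.load("w1.npy",allow_pickle=True).item()
print(-c['R'].T@c['t'])
M=[[95,22,30],[95,-22,30],[-45,-22,30],[-45,22,30]]
px=cr([(137,47),(306,48),(298,562),(147,562)],3.7,225,85)
p,r=fit([(c,M,px)],[465,238,-1.558]);print(p.round(3),r.round(1).tolist())
print(((proj(c,place(p,[[18,7,60],[18,-7,60],[-18,-7,60],[-18,7,60],[18,7,30],[18,-7,30]]))-[225,85])*3.7).round(0))
# tool offset
from scipy.spatial.transform import Rotation as R
s=read_state();Rm=R.from_quat(s['ee_rot']).as_matrix()
print(Rm.T@(np.r_[p[:2],46]-s['position']))
E
```

```text
[466.90649589 164.5309975  313.85433248]
[466.247 238.709  -1.553] [[-1.2, -0.7], [1.2, -1.0], [0.4, 1.8], [-0.4, 1.9]]
[[192. 374.]
 [249. 374.]
 [249. 514.]
 [193. 514.]
 [195. 350.]
 [247. 350.]]
[ -0.24074167  -1.03991685 136.7329795 ]
```

Request:
drive_tool([
  [1,[0,-0.0035,0.08],0],
  [1,[0,0,0.08],0],
  [1,[0,0,0.08],0],
  [1,[0,0,0.08],0],
  [1,[0,0,0.08],0],
  [1,[0,0,0.04],0],
  [1,[0,0,0.016],0],
  [1,[0,0,0],0],
  [-1,[0,0,0],0],
  [-1,[0,0,0],0],
  [-1,[0,0,0],0],
  [-1,[0,0,0],0],
  [-1,[0,0,0],0],
  [-1,[0,0,0],0],
  [-1,[0,0,0],0],
  [-1,[0,0,0],0],
])

```text
clock: 4.32
position: [466.6, 238.8, 46.5]
ee_rot: [0.712, -0.702, 0.0, -0.0]
contact_force: [-0.9, 0.6, 5.7]
gripper_width: 12.9
```

Request:
drive_tool([
  [-1,[0,0,-0.04],0],
  [-1,[0,0,-0.1],0],
  [-1,[0,0,-0.1],0],
  [-1,[0,0,-0.1],0],
  [-1,[0,0,0],0],
  [-1,[0,0,0],0],
])

```text
clock: 5.08
position: [465.4, 237.8, 146.8]
ee_rot: [0.712, -0.702, -0.0, 0.001]
contact_force: [-0.1, 0.0, -3.5]
gripper_width: 12.5
```

```bash
python3 - <<'E'
from h import *
s=read_state();print(s['clock'],s['position'],s['contact_force'],s['wrist_torque'],s['gripper_width'])
cs={n:calibration(n) for n in("wrist",)}
w=get_image("wrist");
cv2.imwrite("pics/w2.png",w[:,:,::-1])
i=get_image("side")[:,:,::-1]
cv2.imwrite("pics/s2.png",cv2.resize(i[80:280,150:420],None,fx=2.8,fy=2.8))
E
```

```text
5.075 [465.40149833 237.82916848 146.84189686] [-0.09020919  0.00975934 -3.48934404] [-0.03905199  0.04346233  0.01919015] 12.537449104416167
```

View pics/w2.png

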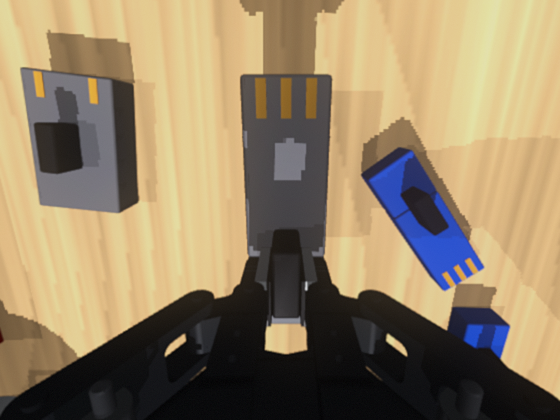

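View pics/s2.png

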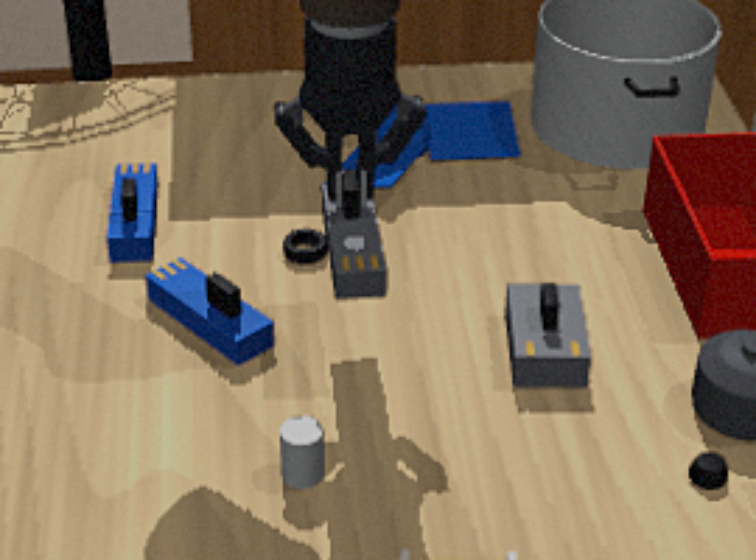

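The pack is held level: wrist force −3.5 N, which matches its weight. Next I'll carry it to above the tray.

Request:
drive_tool([
  [-1,[0.1,-0.02,0],0],
  [-1,[0.135,-0.026,0],0],
  [-1,[0.135,-0.026,0],0],
  [-1,[0.135,-0.026,0],0],
  [-1,[0.135,-0.026,0],0],
  [-1,[0.135,-0.026,0],0],
  [-1,[0.1,-0.026,0],0],
  [-1,[0.07,-0.006,0],0.033],
  [-1,[0,0,0],0.032],
  [-1,[0,0,0],0],
  [-1,[0,0,0],0],
])

```text
clock: 6.55
position: [524.9, -43.9, 147.4]
ee_rot: [-0.666, 0.746, 0.0, -0.001]
contact_force: [-0.7, 0.5, -3.5]
gripper_width: 12.4
```

```bash
python3 - <<'E'
from h import *
s=read_state();q=s['ee_rot'];print(s['clock'],s['position'],2*np.arctan2(q[1],q[0]),s['contact_force'],s['gripper_width'])
c=calibration("wrist");np.save("w3.npy",c,allow_pickle=True)
w=get_image("wrist");
cv2.imwrite("pics/w3.png",w[:,:,::-1])
B=[[0,85,62],[0,-85,62],[165,85,62],[165,-85,62],[0,85,0],[0,-85,0]]
print(proj(c,place([507.2,-194.7,-1.682],B)).round(0).tolist())
E
```

```text
6.55 [524.93700988 -43.94226754 147.39395622] 4.598577340498132 [-0.69964724  0.49057763 -3.47935737] 12.357492479741751
[[152.0, -9.0], [421.0, -10.0], [93.0, -462.0], [479.0, -462.0], [185.0, 23.0], [388.0, 22.0]]
```

View pics/w3.png

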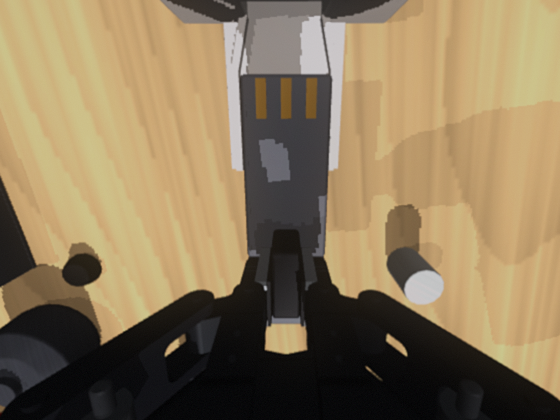

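```bash
python3 - <<'E'
from h import *
c=np.load("w3.npy",allow_pickle=True).item()
print(proj(c,place([507.2,-194.7,-1.682],[[-120,0,6],[-120,0,18],[-120,46,0],[-120,-46,0],[-120,38,6],[-120,-38,6],[-100,38,18],[-100,-38,18],[0,38,6],[0,-38,6]])).round(1).tolist())
i=cv2.imread("pics/w3.png")[0:180,160:410]
cv2.imwrite("pics/w3c.png",cv2.resize(i,None,fx=3.2,fy=3.2,interpolation=cv2.INTER_CUBIC))
E
```

```text
[[286.4, 167.3], [286.5, 169.3], [238.6, 166.4], [334.2, 166.2], [246.1, 167.3], [326.7, 167.2], [243.4, 146.8], [329.5, 146.6], [239.8, 20.6], [332.7, 20.4]]
```

View pics/w3c.png

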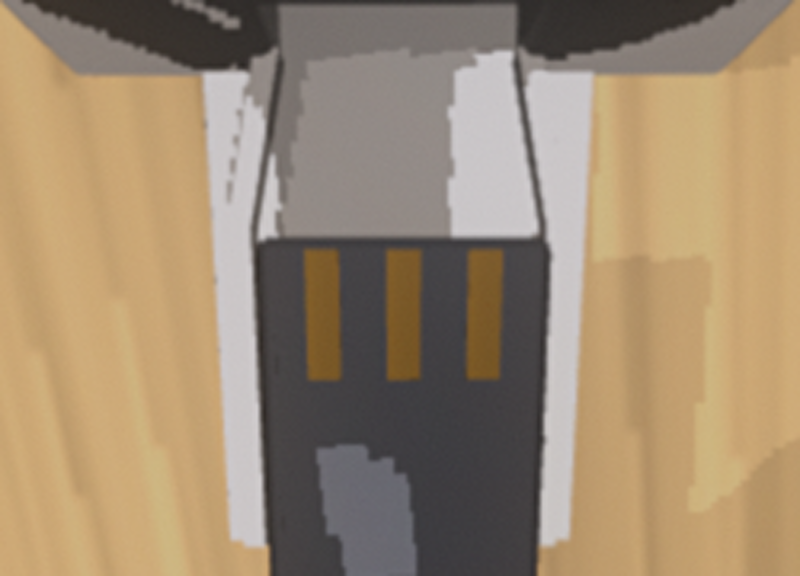

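The tray's outer edges are at x≈232 and 338 in the wrist view, row 168. The base's front bottom corners are at (184,22) and (385,22). The pack is centred on the tray to about 1 mm, so I'll advance 44 mm and lower it.

Request:
drive_tool([
  [-1,[0.073,0,0],0],
  [-1,[0.073,0,0],0],
  [-1,[0,0,0.08],0],
  [-1,[0,0,0.08],0],
  [-1,[0,0,0.08],0],
  [-1,[0,0,0.05],0],
  [-1,[0,0,0],0],
  [-1,[0,0,0],0],
])

```text
clock: 7.6
position: [521.1, -87.4, 61.9]
ee_rot: [-0.666, 0.746, -0.001, 0.001]
contact_force: [0.0, -0.2, -2.1]
gripper_width: 12.7
```

Request:
drive_tool([
  [-1,[0,0,0.006],0],
  [-1,[0,0,0.005],0],
  [-1,[0,0,0.005],0],
  [-1,[0,0,0.004],0],
  [-1,[0,0,0],0],
])

```text
clock: 8.22
position: [520.2, -87.6, 55.0]
ee_rot: [-0.665, 0.747, 0.0, -0.0]
contact_force: [-0.7, -0.8, -3.4]
gripper_width: 12.9
```

Request:
drive_tool([
  [-1,[0,0,0.004],0],
  [-1,[0,0,0.004],0],
  [-1,[0,0,0],0],
])

```text
clock: 8.6
position: [520.2, -87.6, 52.6]
ee_rot: [-0.665, 0.747, 0.0, -0.0]
contact_force: [-0.4, 0.2, -2.2]
gripper_width: 12.6
```

```bash
python3 - <<'E'
from h import *
s=read_state();q=s['ee_rot'];print(s['clock'],s['position'],s['contact_force'],s['wrist_torque'])
i=get_image("scene")[:,:,::-1]
cv2.imwrite("pics/s4.png",cv2.resize(i[75:255,130:310],None,fx=3.3,fy=3.3,interpolation=cv2.INTER_CUBIC))
cv2.imwrite("pics/w4.png",get_image("wrist")[:,:,::-1])
E
```

```text
8.6 [520.22561856 -87.57463381  52.60433804] [-0.39194345  0.22084825 -2.17260869] [-0.03838126 -0.01661205 -0.00991805]
```

View pics/s4.png

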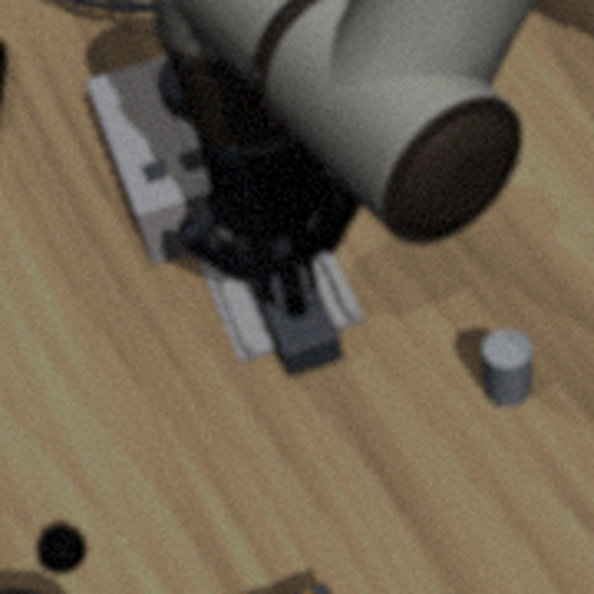

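View pics/w4.png

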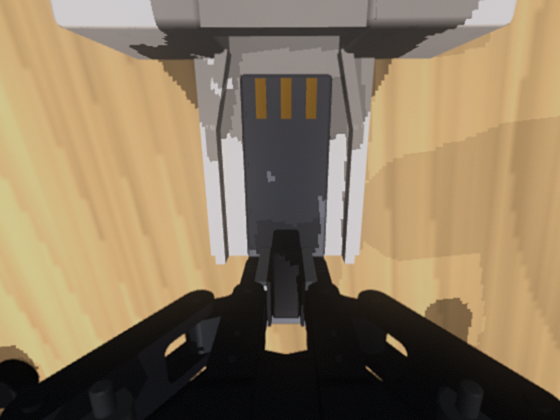

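The pack sits between the kerbs: pack at columns 242–330 and kerbs at 222–347, with the contact end short of the mouth. I'll lower it to first touch.

Request:
drive_tool([
  [-1,[0,0,0.004],0],
  [-1,[0,0,0],0],
])

```text
clock: 8.95
position: [520.4, -87.6, 52.5]
ee_rot: [-0.665, 0.746, -0.0, 0.0]
contact_force: [-3.0, 0.5, 6.0]
gripper_width: 12.4
```

Request:
drive_tool([
  [-1,[0,0,0.004],0],
  [-1,[0,0,0],0],
])

```text
clock: 9.2
position: [520.4, -87.6, 52.5]
ee_rot: [-0.666, 0.746, -0.0, 0.0]
contact_force: [-5.4, 2.0, 12.9]
gripper_width: 12.9
```

The pack is on the floor (TCP z 52.5, as computed). I'll ease the press and slide.

Request:
drive_tool([
  [-1,[0,0,-0.005],0],
  [-1,[0.015,0,0],0],
  [-1,[0.015,0,0],0],
  [-1,[0.015,0,0],0],
  [-1,[0.015,0,0],0],
  [-1,[0.015,0,0],0],
  [-1,[0,0,0],0],
])

```text
clock: 10.07
position: [519.0, -110.4, 52.5]
ee_rot: [-0.665, 0.747, -0.001, 0.001]
contact_force: [1.4, 1.0, 4.7]
gripper_width: 12.8
```

Request:
drive_tool([
  [-1,[0.015,0,0],0],
  [-1,[0.015,0,0],0],
  [-1,[0.015,0,0],0],
  [-1,[0,0,0],0],
])

```text
clock: 10.58
position: [517.3, -123.8, 52.5]
ee_rot: [-0.665, 0.747, -0.001, 0.001]
contact_force: [1.4, 1.8, 4.7]
gripper_width: 12.7
```

Request:
drive_tool([
  [-1,[0.007,0,0],0],
  [-1,[0.007,0,0],0],
  [-1,[0,0,0],0],
])

```text
clock: 10.95
position: [516.9, -127.8, 52.5]
ee_rot: [-0.665, 0.746, -0.001, 0.001]
contact_force: [0.2, 2.9, 5.3]
gripper_width: 12.8
```

Request:
drive_tool([
  [-1,[0.007,0,0],0],
  [-1,[0.007,0,0],0],
  [-1,[0,0,0],0],
])

```text
clock: 11.32
position: [516.4, -131.9, 52.5]
ee_rot: [-0.665, 0.746, -0.001, 0.001]
contact_force: [2.0, 2.9, 4.6]
gripper_width: 12.8
```

Request:
drive_tool([
  [-1,[0.007,0,0],0],
  [-1,[0.007,0,0],0],
  [-1,[0,0,0],0],
])

```text
clock: 11.7
position: [515.9, -136.1, 52.5]
ee_rot: [-0.665, 0.746, -0.001, 0.001]
contact_force: [1.3, 4.0, 5.5]
gripper_width: 12.8
```

Request:
drive_tool([
  [-1,[0.007,0,0],0],
  [-1,[0.007,0,0],0],
  [-1,[0,0,0],0],
])

```text
clock: 12.08
position: [515.7, -137.8, 52.5]
ee_rot: [-0.665, 0.747, -0.0, 0.002]
contact_force: [-0.4, 15.3, 8.7]
gripper_width: 12.6
```

The force along the slide rose to 15 N and the motion stalled, so I'll confirm it with one more small push.

Request:
drive_tool([
  [-1,[0.007,0,0],0],
  [-1,[0,0,0],0],
  [-1,[0,0,0],0],
])

```text
clock: 12.45
position: [515.6, -137.9, 52.5]
ee_rot: [-0.666, 0.746, 0.0, 0.003]
contact_force: [-0.6, 26.0, 9.8]
gripper_width: 13.1
```

Request:
drive_tool([
  [-1,[-0.01,0,-0.002],0],
  [-1,[0,0,0],0],
  [1,[0,0,0],0],
  [1,[0,0,0],0],
  [1,[0,0,0],0],
  [1,[0,0,0],0],
  [1,[0,0,0],0],
  [1,[0,0,0],0],
])

```text
clock: 13.45
position: [514.3, -139.2, 52.4]
ee_rot: [-0.665, 0.747, -0.0, -0.0]
contact_force: [-0.2, 0.3, 0.0]
gripper_width: 85.6
```

```bash
python3 - <<'E'
from h import *
s=read_state();print(s['clock'],s['position'],s['contact_force'],s['gripper_width'])
cv2.imwrite("pics/w5.png",get_image("wrist")[:,:,::-1])
E
```

```text
13.45 [ 514.28847117 -139.18041927   52.41445392] [-0.18390835  0.33507449  0.01033082] 85.58084180355254
```

View pics/w5.png

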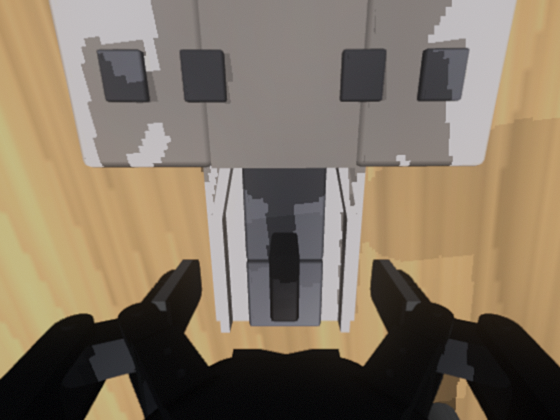

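The gripper is open and free. The pack is straight between the kerbs (columns 244–325), with its front under the roof. Next I'll raise the arm straight up, then back away and check.

Request:
drive_tool([
  [1,[0,0,-0.06],0],
  [1,[0,0,-0.12],0],
  [1,[0,0,-0.12],0],
  [1,[0,0,-0.12],0],
  [1,[0,0,-0.1],0],
  [1,[-0.12,0,0],0],
  [1,[-0.12,0,0],0],
  [1,[0,0,0],0],
  [1,[0,0,0],0],
])

```text
clock: 14.62
position: [522.4, -67.7, 208.3]
ee_rot: [-0.665, 0.746, 0.0, -0.0]
contact_force: [-0.2, -0.1, -0.3]
gripper_width: 85.4
```

```bash
python3 - <<'E'
from h import *
s=read_state();print(s['clock'],s['position'],s['contact_force'],s['gripper_width'])
c=calibration("wrist");np.save("w6.npy",c,allow_pickle=True)
cv2.imwrite("pics/w6.png",get_image("wrist")[:,:,::-1])
cv2.imwrite("pics/s6.png",get_image("side")[:,:,::-1])
B=[508.7,-194.9,-1.683]
print(proj(c,place(B,[[0,85,62],[0,-85,62],[-120,38,6],[-120,-38,6],[-103,22,36],[-103,-22,36],[-76,7,66],[-76,-7,66]])).round(0).tolist())
E
```

```text
14.625 [522.37914545 -67.73099811 208.3325941 ] [-0.18191261 -0.07528007 -0.31003888] 85.39609055131717
[[186.0, 54.0], [384.0, 54.0], [253.0, 180.0], [318.0, 180.0], [264.0, 169.0], [306.0, 169.0], [277.0, 145.0], [292.0, 145.0]]
```

View pics/w6.png

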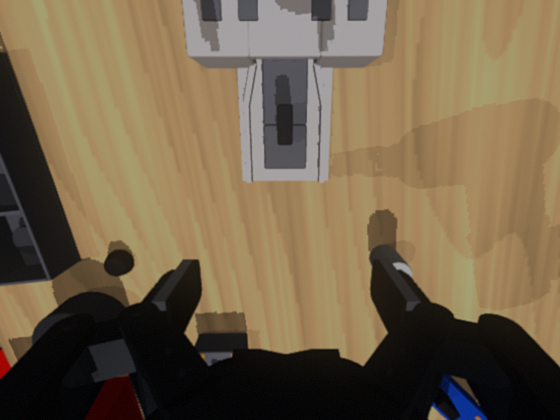

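View pics/s6.png

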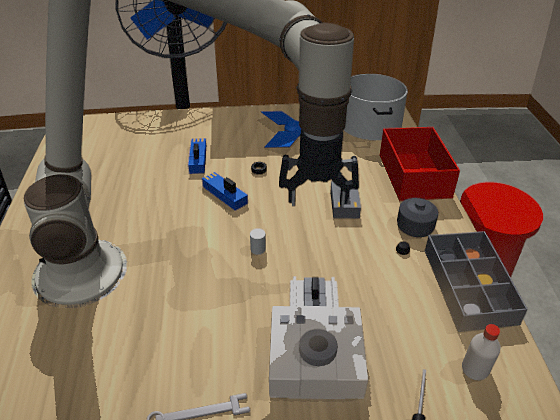

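```bash
python3 -c "
from bench import *
print(job_done())"
```

```text
the job is handed in; nothing more can be done
None
```

The slim pack is in the bay against the hidden stop, released, and the job is handed in at about 14.7 s on the robot's clock, well inside the 42 s.

- **Placing:** I gripped the pack by its rib, laid it in the tray (felt floor contact at TCP z 52.5) and slid it straight in, contact end first.
- **Stop:** Sliding took about 3–4 N. The force then rose to 15 N, and to 26 N with only 0.1 mm more movement. That puts the stop about 37 mm inside the mouth, within the 30–50 mm given.
- **Release:** I eased off the push, opened the gripper, rose straight up and backed away. The wrist force then read about 0 N.
- **Last checks:** The final wrist picture shows the pack straight and flat in the tray, its tail within about 1 px of where a seated pack should appear. The arm is clear of everything. The wide pack and the blue look-alikes looked untouched.
- **Disagreements:** The first camera fit of the base was about 1.5 mm off sideways from the closer wrist view. I used the wrist value.

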